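# Re-index the pull-pin partition of a jar rack and stand a spice jar in the widened bay

### The job

The bay of the wooden jar rack is too narrow for the spice jar with the black cap. Pull up the black spring knob, slide the white partition away from the end wall and let the pin snap fully home in the next hole, then stand that spice jar upright on the floor of the widened bay, between the end wall and the partition. Set the jar down rather than dropping it, and leave the other jar, the dropper bottle and the tin where they stand.

Things in the scene. Friction and masses are not known exactly. Their poses are not given: they have to be found in the camera images.
- rack: Wooden jar rack, fixed, base 90 x 190 mm. Origin: centre of the underside; z up. Its y axis runs along the rack, from the end wall to the partition and knob (the way the partition must go). Bay floor 12 mm above the origin. Low side rails along both long edges, tops at 20 mm, 70 mm clear between them. End wall 84 mm wide, 8 mm thick, top at 76 mm.
- end_wall_face (a point): Middle of the foot of the end wall's inner face, on the bay floor (rack axes). The wall faces +y of the rack.
- partition_face (a point): Middle of the foot of the partition's bay-side face, at bay floor level; moves with it. The bay is the gap from end_wall_face to here: 20 mm at the start, 48 to 58 mm with the pin in the next hole. White plastic panel 66 mm wide, 6 mm thick, top 63 mm above the bay floor.
- partition (a joint): Travel of the white partition along the rack's +y, m; 0 = pin in the home hole, stop at 0.042. The next (only other) hole is 28 to 38 mm from home, in a 1.5 mm steel catch plate set anywhere in that range: its place is not reported and must be felt. Friction 1.2 N, about 3 N with the pin dragging, up to 15 N where a pin let go early climbs the plate's low ramp (20 to 11 mm before the hole).
- plunger (a joint): Lift of the spring knob, m; 0 = pin fully in a hole, 0.016 = fully pulled. Spring 8 N at 0, 13 N at full pull, downward. Round-nosed 9 mm pin, 11 mm holes. Pin clears the home hole at 0.0075, the catch plate at 0.009. Let go between holes it rides on strip, ramp and plate; slid over the hole it drops in by itself and locks the partition (1 mm play).
- knob (a point): Centre of the black plunger knob, 26 mm diameter, 22 mm high, slightly waisted, axis vertical, 55 mm beyond the partition's bay-side face; 62 mm above the rack's origin with the pin home; moves with it. Below it a steel sleeve (19 to 23 mm diameter) stands on the partition's plate (40 mm wide, to 43 mm beyond the knob), top 32 mm above the rack's origin.
- spice_jar_center (a point): Centre (half-way up) of the spice jar: round clear jar with a black cap and dark green label, 41 mm diameter, 105 mm tall, about 0.11 kg; z axis up along the jar.
- orange_jar: Bystander: clear jar with orange lid and foot, 62 mm diameter, 110 mm tall, origin at the centre of its underside.
- dropper_bottle: Bystander: small brown dropper bottle with black dropper cap, 33 mm diameter, 102 mm tall, origin at the centre of its underside.
- tin: Bystander: tin can, 75 mm diameter, 58 mm tall, origin at the centre of its underside.
Things that resemble listed ones, but are neither listed nor needed, are in the scene too. Leave any pink look-alike of the part that bears spice_jar_center alone.

How it is judged:
By the outcome, as a careful person would: the job done as asked, in the order asked, and still so for the second after the job is handed in, with the robot touching nothing.
It also fails if it takes over 64 s, if anything falls off the work surface, if the arm or the gripper's body presses on something with over 40 N, if the wrist force passes 120 N, or if a joint passes its speed limit or range.

### The arm

A 7-joint arm with a two-finger parallel gripper is mounted at the origin on a cart in front of the work surface, level with it; the furniture and walls round the work are solid. World frame = base frame: x ahead of the robot, y to its left, z up, the work surface at z = 0. Lengths are in m, angles in rad, forces in N, time in s.
With the tool pointing down it reaches from about 0.4 to 0.85 m from the base axis. Payload 6.9 kg.
Tool frame: the origin (TCP) lies at the very end of the fingers, on their centre line; the grasp point (between the pads) lies 19 mm behind it (robot.pinch_z is the distance from the TCP to the grasp point, in m); z points along the fingers, y is the direction in which the jaws open and shut (so a half turn about z gives the same grasp; the last joint's range is limited). The gripper opens to 85 mm and grips with 20 to 120 N. Pads are 22 mm wide; open, the fingers measure 114 mm over their backs; the gripper's body (76 mm by 85 mm) begins 54 mm behind the grasp point. The pads swing forward as they close: fully open they stand 13 mm farther back than shut.
Start: joints at [1.399, 0.507, -0.238, 1.5, 0.126, 1.149, -0.155], TCP at [0.171, -0.601, 0.231] pointing down, gripper open.
Joint ranges: [-3.08, 3.08], [-0.24, 2.05], [-1.43, 1.35], [0, 2.5], [-1.52, 4.66], [0.17, 1.96], [-2.89, 2.89]. Speed limits (rad/s): [2.39, 2.39, 3.14, 3.14, 3.14, 3.14, 3.14].

### API

Orientations are given as a unit quaternion [x, y, z, w].
In Python, from bench import readout, imaging, ticket, robot gives the robot as it stands. The module is installed in compiled form; this text tells all that it offers.
- The arm moves only by the shell command python3 -m inch 'ROWS' [OPENING] [FORCE]. ROWS is JSON, a list of rows, each a list of 2 entries, a list of its own where there are three numbers: the shift along the tool's x, y, z in mm, then the turn about the tool's z in degrees. A call has 1 to 20 rows; each row is the pose to reach, as a shift and turn from the pose measured when the call began, along the tool's axes at that moment; what a row does not reach only later rows make up. A row lasts 1/8 s, in which the tool goes at most 62.5 mm and 10.7 degrees, less where a joint would pass 70% of its speed; a pose out of reach is approached as far as the arm can. A call with a gripper value outside its range is refused whole. OPENING is the opening, from 0 (shut) to 1 (fully open), set as the call begins (- or left out, the last holds). The fingers move at their own pace and stop on an object; FORCE is the grip in N (left out, the last holds). Time passes only in rows, so rows that repeat a pose let the fingers close. It gives the time, the measured TCP pose, the force and the opening at its end, in the units of the state.
- readout.sense(): the state, without advancing time (a new reading comes with each control period).
- imaging.grab_frame(name): name is "side" or "top"; returns the picture (420x560x3 uint8, red, green, blue); there is no depth.
- imaging.camera_info(name): a dict with "fx", "fy", "cx", "cy" (pixels), "rvec" (rotation vector, rad) and "tvec" (3), from world to camera coordinates, as OpenCV has them. Camera axes: x right, y down, z forward; pixel columns grow to the right and rows downward; lengths in m; the calibration is good to about 2 mm. A picture is of the moment at which its call begins. camera_info takes no time and is no camera call.
- ticket.finish_job(): hands the job in, once; it reports no verdict.
The state is a dict: "time": time; "joints": joint angles; "joint_velocities": joint speeds; "effort": joint torques, N m; "eef_pos": TCP position; "ee_rot": TCP orientation; "ft_force": force on the tool from outside, world axes, zero at the start; "ft_torque": the same for the moment, N m; "width": finger opening in m.
Only numpy, scipy, OpenCV 4.12 (cv2) and the standard library are available. Lean on these libraries where they do the work, as an engineer would, in place of code of your own. Each camera call takes 0.05 s, during which the arm holds its last target.

## Working session

There is one attempt and no reset: what is moved stays moved. The work goes in short steps, Python scripts to look and compute and a shell command to move; the robot and the scene stay as the last step left them, time stands still between calls to the robot, and variables do not carry over. Pictures are saved under pics/ and viewed, and the job is handed in when it is done.

```bash
mkdir -p pics
cat > h.py <<'E'
import numpy as np, cv2
from bench import readout, imaging, robot
from scipy.spatial.transform import Rotation as R
def cam(n):
    c=imaging.camera_info(n); K=np.array([[c['fx'],0,c['cx']],[0,c['fy'],c['cy']],[0,0,1.]])
    M=R.from_rotvec(np.array(c['rvec']).ravel()).as_matrix(); return K,M,np.array(c['tvec']).ravel()
def ray(n,u,v):
    K,M,t=cam(n); d=M.T@np.linalg.inv(K)@np.array([u,v,1.]); return -M.T@t,d/np.linalg.norm(d)
def onz(n,u,v,z):
    o,d=ray(n,u,v); return o+d*(z-o[2])/d[2]
def tri(a,b):
    o1,d1=ray(*a);o2,d2=ray(*b)
    A=np.stack([d1,-d2],1); s=np.linalg.lstsq(A,o2-o1,rcond=None)[0]
    p,q=o1+s[0]*d1,o2+s[1]*d2; return (p+q)/2,np.linalg.norm(p-q)
def proj(n,p):
    K,M,t=cam(n); q=K@(M@np.asarray(p)+t); return q[:2]/q[2]
def snap(n,f):
    im=imaging.grab_frame(n); cv2.imwrite('pics/'+f,im[:,:,::-1]); return im
def crop(im,u0,v0,u1,v1,s,f):
    c=cv2.resize(im[v0:v1,u0:u1],None,fx=s,fy=s,interpolation=cv2.INTER_CUBIC); cv2.imwrite('pics/'+f,c[:,:,::-1])
E
python3 - <<'E'
from h import *
for n in('side','top'):
    im=snap(n,n+'0.png'); np.save(n+'0.npy',im); K,M,t=cam(n); print(n,K[0,0],K[0,2],K[1,2],-M.T@t,M[2])
s=readout.sense(); print(s); print(R.from_quat(s['ee_rot']).as_matrix().round(3), robot.pinch_z)
E
```

```text
side 464.85567964448137 283.415249935672 203.9212934318838 [ 0.55789798 -1.07596822  0.76978033] [-0.0410305   0.83167443 -0.55374555]
top 490.0601938679658 274.8245555814338 200.69899937969527 [-0.29291512  0.0742155   1.43868341] [ 0.48893894 -0.05057312 -0.87085078]
{'time': 0.1, 'joints': array([ 1.39947843,  0.50823824, -0.23755343,  1.50103462,  0.12569255,
        1.14891612, -0.1547775 ]), 'joint_velocities': array([ 1.69148152e-03, -3.54283217e-03, -1.10632864e-03, -1.85946867e-03,
        9.96377460e-05, -9.70293461e-04,  2.39454348e-03]), 'effort': array([-4.68708298e-03, -6.21841764e+01, -2.19415516e+00, -2.50208527e+01,
        1.26323252e-02,  7.92170264e-03, -1.10386674e-05]), 'eef_pos': array([ 0.17062766, -0.60078255,  0.23052641]), 'ee_rot': array([ 9.90432957e-01,  1.37992433e-01, -1.18864946e-04, -7.95007911e-04]), 'ft_force': array([ 0.0192054 , -0.23558636, -0.73527475]), 'ft_torque': array([-0.01467341,  0.04468071, -0.00369581]), 'width': 0.08520316950670692}
[[ 0.962  0.273 -0.   ]
 [ 0.273 -0.962  0.002]
 [-0.    -0.002 -1.   ]] 0.0187
```

View pics/side0.png

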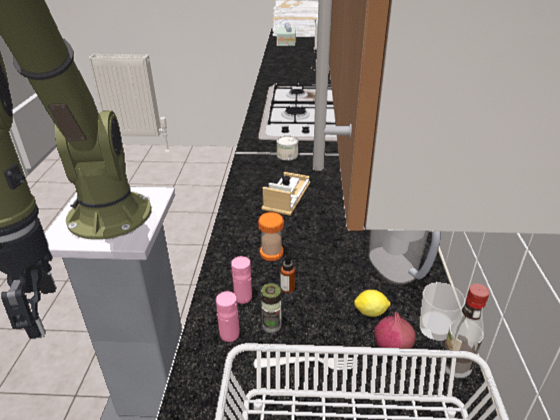

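View pics/top0.png

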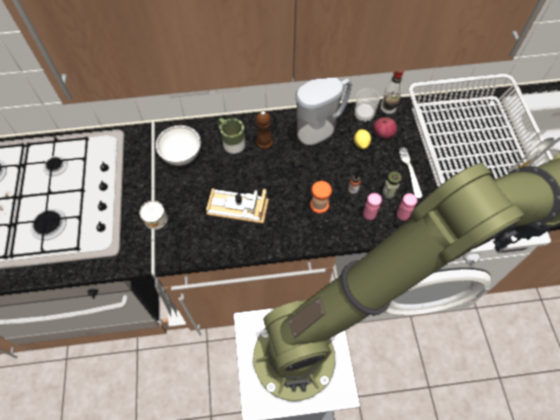

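Run:
```python
from h import *
a=np.load('side0.npy');b=np.load('top0.npy')
crop(a,250,165,320,220,10,'s1.png');crop(b,195,175,285,230,8,'t1.png')
A=cv2.resize(a[250:350,205:305],None,fx=4,fy=4,interpolation=2);B=cv2.resize(b[160:235,300:425],None,fx=4,fy=4,interpolation=2)
B=cv2.copyMakeBorder(B,0,100,0,0,0);cv2.imwrite('pics/j.png'.replace('j','j1'),A[:,:,::-1]);
cv2.imwrite('pics/j2.png',B[:,:,::-1])
```

```text
(no output)
```

View pics/s1.png

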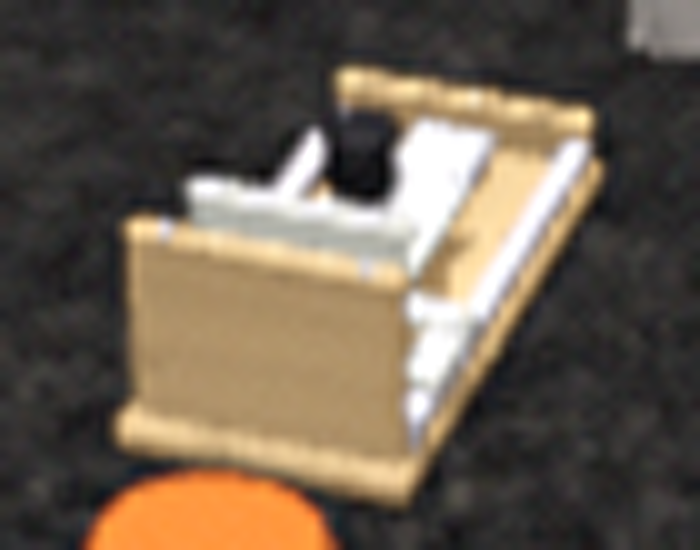

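View pics/t1.png

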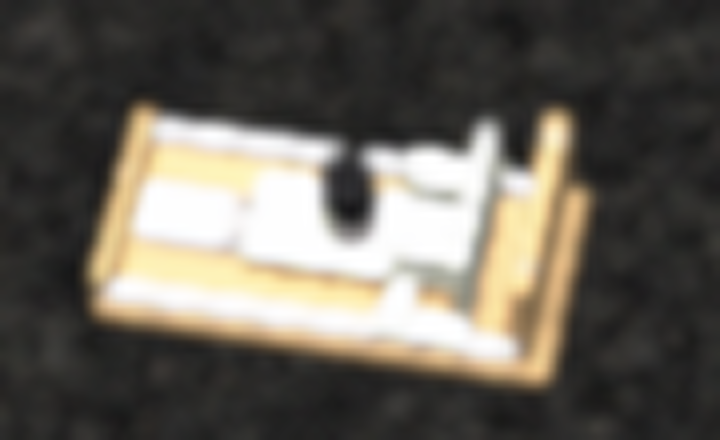

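View pics/j1.png

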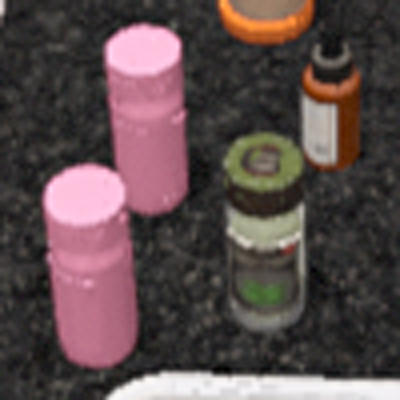

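View pics/j2.png

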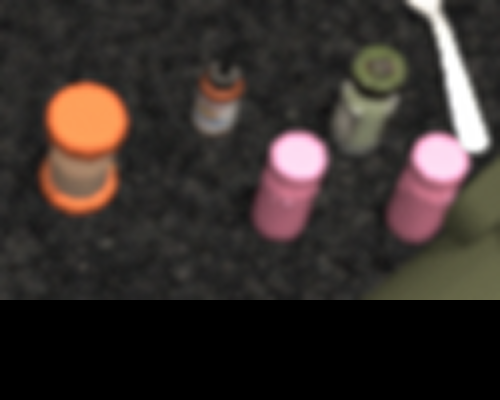

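Run:
```python
from h import *
T=lambda x,y:('top',195+x/8-.5+.06,175+y/8-.5+.06)
S=lambda x,y:('side',250+x/10-.45,165+y/10-.45)
print('knob',tri(S(362,153),T(348,195)))
print('knob onz', onz(*T(348,195),.062),onz(*S(362,153),.062))
for n,p in dict(RB=T(548,383),LB=T(93,318),RT=T(590,190)).items(): print(n,onz(*p,.006))
print('wall top corners tri', tri(S(130,225),T(553,110)) if 0 else '')
# end wall top: side crop left end (130,222) is low-x; right end (405,275) is hi-x
print('wall hi-x', tri(S(408,272),T(553,110)))
for n,p in dict(a=S(130,222),b=S(408,272)).items(): print(n,onz(*p,.076))
print('base side', onz(*S(120,440),.006),onz(*S(408,495),.006),onz(*S(603,165),.006))
print('part top', onz(*S(190,190),.075),onz(*S(412,240),.075), 'T',onz(*T(487,122),.075))
J=lambda x,y:('side',205+x/4-.4,250+y/4-.4)
U=lambda x,y:('top',300+x/4-.4,160+y/4-.4)
print('jar cap', tri(J(262,158),U(380,67)))
print('jar base', onz(*J(266,305),0), onz(*U(357,142),0))
print('pink1',onz(*U(300,155),.105),'pink2',onz(*U(440,157),.105),'drop',onz(*U(225,72),.1),'orange',onz(*U(88,118),.11))
```

```text
knob (array([0.50412753, 0.11243631, 0.06266914]), np.float64(0.00575366301046947))
knob onz [0.50136714 0.11149616 0.062     ] [0.50632803 0.11681165 0.062     ]
RB [0.43509724 0.03902396 0.006     ]
LB [0.48844721 0.22264312 0.006     ]
RT [0.52337049 0.0116746  0.006     ]
wall top corners tri 
wall hi-x (array([0.5225091 , 0.02565948, 0.07723326]), np.float64(0.0014871339490294209))
a [0.44282645 0.05196882 0.076     ]
b [0.52303645 0.02842904 0.076     ]
base side [0.4385662  0.04408261 0.006     ] [0.52367523 0.01949959 0.006     ] [0.57969521 0.2068261  0.006     ]
part top [0.45850209 0.0719455  0.075     ] [0.52353155 0.04714233 0.075     ] T [0.52074335 0.05246993 0.075     ]
jar cap (array([ 0.49595366, -0.39368156,  0.10815612]), np.float64(0.001621521041459108))
jar base [ 0.49662769 -0.39267979  0.        ] [ 0.4882906  -0.39484915  0.        ]
pink1 [ 0.42533404 -0.31378631  0.105     ] pink2 [ 0.40996113 -0.4215913   0.105     ] drop [ 0.51087709 -0.27232419  0.1       ] orange [ 0.47636082 -0.15426369  0.11      ]
```

```bash
python3 -m inch '[[[40,-30,0],2],[[81,-60,0],4],[[121,-90,0],6],[[161,-121,0],8],[[198,-154,0],10],[[234,-188,0],12],[[268,-223,0],14],[[303,-259,0],16],[[333,-298,5],18],[[363,-337,10],20],[[391,-378,15],22],[[418,-419,20],24],[[443,-463,25],26],[[468,-507,30],28],[[492,-551,30],30],[[515,-596,30],32],[[515,-596,30],32.2],[[515,-596,30],32.2]]' 0.55 60
python3 - <<'E'
from h import *
s=readout.sense();print(s['time'],s['eef_pos'],R.from_quat(s['ee_rot']).as_matrix().round(4),s['ft_force'],s['width'])
a=snap('side','s2.png');b=snap('top','t2.png');crop(a,230,130,340,225,6,'s2c.png');crop(b,185,165,285,235,7,'t2c.png')
E
```

```text
time: 2.35
eef_pos: [0.5027, 0.1128, 0.201]
ee_rot: [0.99, -0.142, -0.001, -0.0]
ft_force: [0.1, 0.1, -0.7]
width: 0.047
2.35 [0.50270884 0.11281704 0.20100806] [[ 9.598e-01 -2.808e-01 -1.600e-03]
 [-2.808e-01 -9.598e-01  7.000e-04]
 [-1.700e-03 -2.000e-04 -1.000e+00]] [ 0.12857546  0.06856811 -0.65825448] 0.04695369419044595
```

View pics/s2c.png

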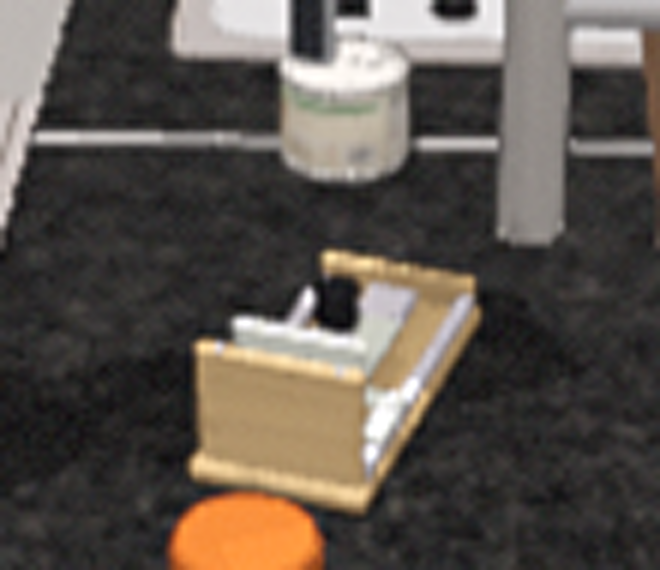

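View pics/t2c.png

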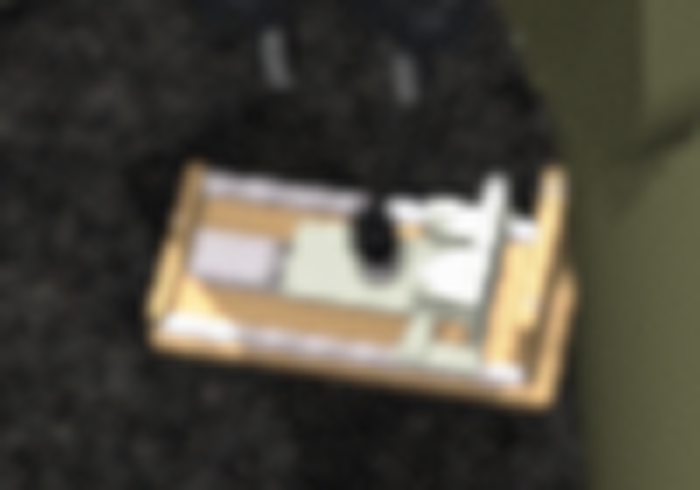

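Run:
```python
from h import *
s=readout.sense();p=s['eef_pos'];M=R.from_quat(s['ee_rot']).as_matrix()
for d in(-.0235,0,.0235):
  q=p+M[:,1]*d; print(d,(proj('top',q)-[185,165])*7,(proj('side',q)-[230,130])*6)
a=cv2.imread('pics/s2.png')[:,:,::-1]; b=cv2.imread('pics/t2.png')[:,:,::-1]
crop(a,240,60,330,190,4,'s2d.png')
g=cv2.cvtColor(b,7);g2=cv2.cvtColor(a,7)
for n,im,(u0,v0,u1,v1) in(('top',g,(233,190,245,208)),('side',g2,(278,174,292,188))):
  m=(im[v0:v1,u0:u1]<60).astype(np.uint8); k,l,st,c=cv2.connectedComponentsWithStats(m)
  for i in range(1,k): print(n,st[i],c[i]+[u0,v0])
  print(im[v0:v1,u0:u1])
```

```text
-0.0235 [292.31126397  65.72277318] [342.6838678  27.614795 ]
0 [346.09174791  73.1890438 ] [326.53847961  48.06845259]
0.0235 [400.02706236  80.67680933] [309.92950713  69.10939829]
top [ 0  0 12 13 66] [238.56060606 194.59090909]
[[ 23  23  25  30  33  31  32  32  30  29  31  36]
 [ 47  44  39  39  36  31  31  31  30  28  28  30]
 [113 110  99  82  61  41  34  41  53  54  49  40]
 [169 168 150 121  86  52  51  89 123 133 125 106]
 [177 174 150 113  77  48  66 126 183 210 209 190]
 [160 146 114  77  49  35  56 116 181 226 234 230]
 [169 136  88  49  31  27  37  76 137 192 218 215]
 [198 155  93  44  28  25  28  48 108 172 201 196]
 [213 168 104  49  29  30  28  38  90 156 193 194]
 [215 173 109  52  30  28  27  30  73 136 183 199]
 [217 181 122  61  27  21  20  28  73 133 180 205]
 [221 200 151  91  42  23  23  41  84 140 186 212]
 [224 215 179 124  76  52  50  64 104 151 193 220]
 [225 220 196 154 116  98  94  99 127 169 205 226]
 [225 223 210 179 150 133 130 135 158 190 213 224]
 [225 224 220 203 180 164 162 172 190 209 215 214]
 [223 224 224 219 210 203 203 209 218 220 209 196]
 
[... 227 characters left out ...]
2  54  49  44  42  80  46  40  51  59 100 141 140]
 [ 56  51  55  84  33  18  37  24  29  27  29  59 124 169]
 [ 43  36 112 210  81  19  31  31  36  28  22  42 125 199]
 [ 33  69 180 255 135  24  26  35  33  25  27  70 165 204]
 [ 40 110 211 245 119  23  22  29  25  25  25  95 196 204]
 [ 73 159 208 181  72  11  28  27  26  19  21  78 179 201]
 [123 191 188 134  40  10  23  25  26  26  15  72 170 205]
 [182 202 153 113  80  26   9  20  19  22  20  82 183 205]
 [232 207 164 141 163  91  62  36  21  20  45 127 197 208]
 [240 244 240 238 245 213 190 149 116 120 131 179 206 206]
 [212 230 230 229 233 235 245 245 240 238 221 232 218 203]
 [181 185 181 182 189 206 225 232 230 231 230 243 239 207]]
```

View pics/s2d.png

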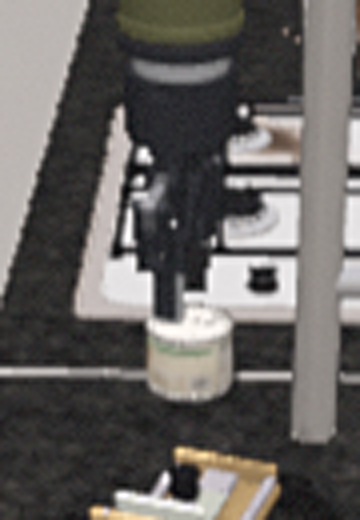

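```bash
python3 -m inch '[[[0,0,40],0],[[0,0,80],0],[[0,0,110],0],[[0,0,122],0],[[0,0,122],0]]'
python3 - <<'E'
from h import *
s=readout.sense();print(s['time'],s['eef_pos'],s['ft_force'],s['width'])
a=snap('side','s3.png');b=snap('top','t3.png');crop(a,240,110,330,225,5,'s3c.png');crop(b,185,165,285,235,7,'t3c.png')
E
```

```text
time: 3.08
eef_pos: [0.5027, 0.1111, 0.0791]
ee_rot: [0.99, -0.143, -0.001, 0.0]
ft_force: [0.1, 1.2, 0.8]
width: 0.0475
3.075 [0.50267542 0.11105986 0.07910263] [0.09475629 1.15338685 0.84084148] 0.04748092804653965
```

View pics/s3c.png

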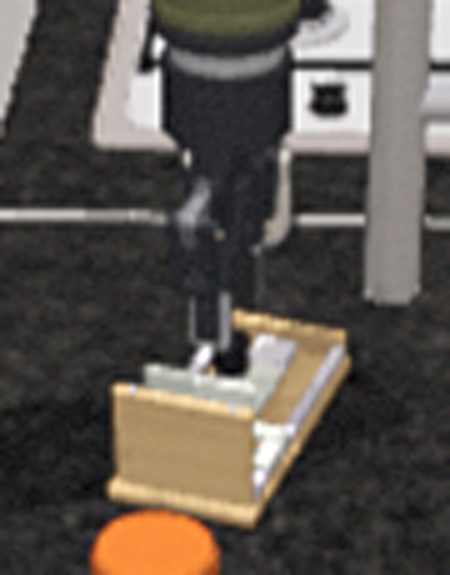

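View pics/t3c.png

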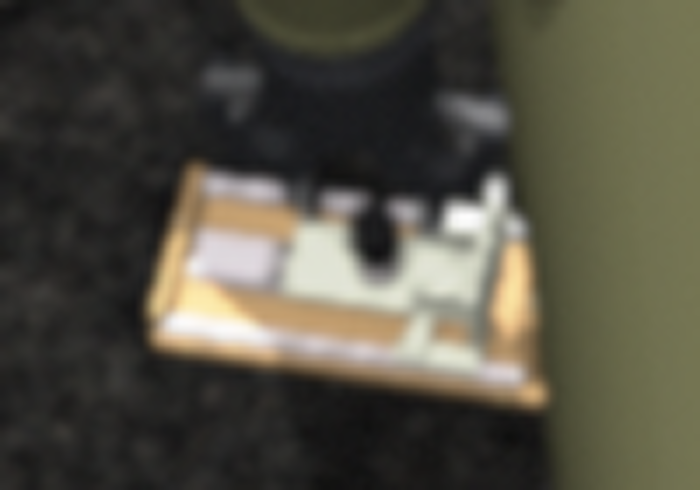

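```bash
python3 -m inch '[[[1,-1,15],0],[[2,-1,30],0],[[2,-1,35],0],[[2,-1,35],0],[[2,-1,35],0]]'
python3 -m inch '[[[0,0,0],0],[[0,0,0],0],[[0,0,0],0],[[0,0,0],0]]' 0 25
python3 - <<'E'
from h import *
s=readout.sense();print(s['time'],s['eef_pos'],s['ft_force'],s['ft_torque'],s['width'])
E
```

```text
time: 3.8
eef_pos: [0.5058, 0.1123, 0.0454]
ee_rot: [0.99, -0.143, 0.0, -0.001]
ft_force: [0.8, 0.3, 0.1]
width: 0.0465
time: 4.3
eef_pos: [0.5061, 0.1123, 0.0458]
ee_rot: [0.99, -0.143, 0.001, -0.001]
ft_force: [-1.7, -0.9, 5.7]
width: 0.0239
4.3 [0.50606349 0.11225193 0.04577662] [-1.67453783 -0.93333139  5.66684985] [-0.16862941  0.18508989  0.01043371] 0.023925698725895884
```

```bash
python3 -m inch '[[[0,0,0],0],[[0,0,0],0],[[0,0,-3],0],[[0,0,-6],0],[[0,0,-9],0],[[0,0,-12],0],[[0,0,-13],0],[[0,0,-13],0]]' 0 80
python3 - <<'E'
from h import *
s=readout.sense();print(s['time'],s['eef_pos'],s['ft_force'],s['ft_torque'],s['width'])
a=snap('side','s4.png');b=snap('top','t4.png');crop(a,240,110,330,225,5,'s4c.png');crop(b,185,165,285,235,7,'t4c.png')
E
```

```text
time: 5.3
eef_pos: [0.5059, 0.1121, 0.0587]
ee_rot: [0.99, -0.143, 0.0, -0.0]
ft_force: [2.8, -0.0, -11.7]
width: 0.0225
5.3 [0.50589633 0.11211141 0.05867638] [  2.77279903  -0.03496144 -11.6882385 ] [ 0.03431835 -0.52326942  0.04882839] 0.022507272824812158
```

View pics/s4c.png

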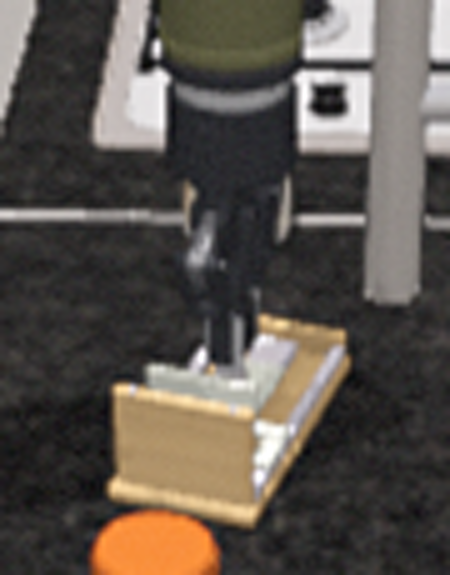

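View pics/t4c.png

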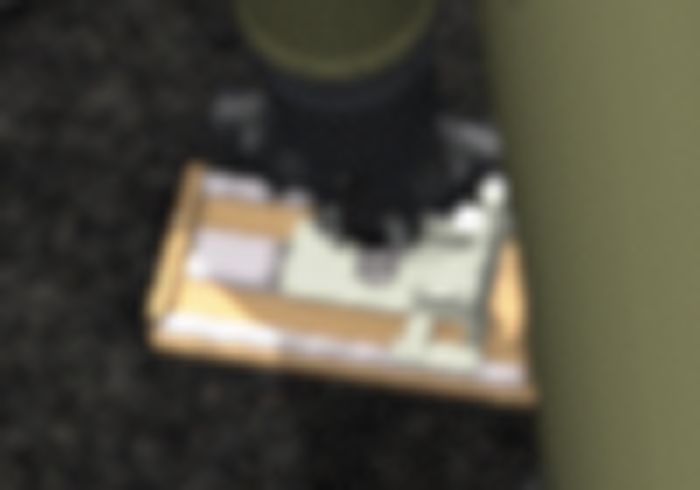

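```bash
python3 -m inch '[[[0,0,-1],0],[[0,-3,-1],0],[[0,-6,-1],0],[[0,-9,-1],0],[[0,-12,-1],0],[[0,-15,-1],0],[[0,-15,-1],0]]'
python3 - <<'E'
from h import *
s=readout.sense();u=np.array([.28,.96]);print(s['time'],s['eef_pos'],(s['eef_pos'][:2]-[.5059,.1121])@u,s['ft_force'],s['ft_torque'],s['width'])
a=snap('side','s5.png');b=snap('top','t5.png');crop(b,185,165,285,235,7,'t5c.png')
E
```

```text
time: 6.28
eef_pos: [0.5105, 0.1271, 0.0597]
ee_rot: [0.99, -0.143, 0.001, -0.001]
ft_force: [2.5, -0.6, -13.4]
width: 0.0225
6.275 [0.51046661 0.12714897 0.05972923] 0.01572566566325622 [  2.50258042  -0.56658764 -13.38936651] [-0.1471455  -0.68215265 -0.04782196] 0.02251754701753497
```

View pics/t5c.png

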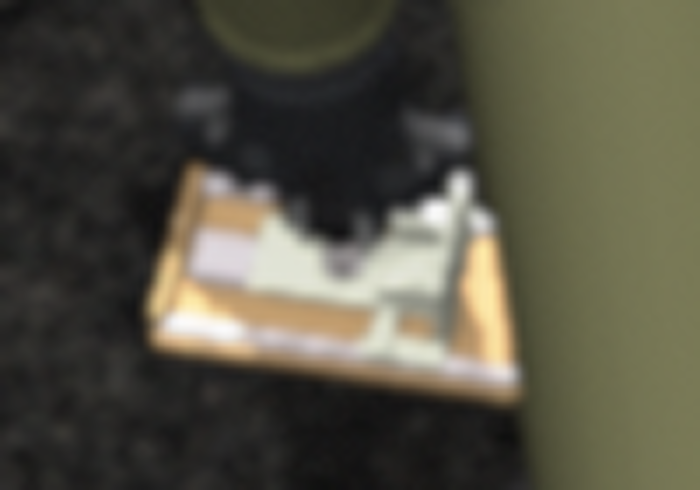

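```bash
python3 -m inch '[[[0,-3,0],0],[[0,-6,0],0],[[0,-7,0],0],[[0,-7,1.5],0],[[0,-7,3],0],[[0,-7,4],0],[[0,-7,4],0]]'
python3 - <<'E'
from h import *
s=readout.sense();u=np.array([.28,.96]);print(s['time'],s['eef_pos'],(s['eef_pos'][:2]-[.5059,.1121])@u,s['ft_force'],s['ft_torque'],s['width'])
E
python3 -m inch '[[[0,0,0],0],[[0,0,0],0],[[0,0,3],0],[[0,0,6],0],[[0,0,6],0]]' 0.37 60
python3 - <<'E'
from h import *
s=readout.sense();u=np.array([.28,.96]);print(s['time'],s['eef_pos'],(s['eef_pos'][:2]-[.5059,.1121])@u,s['ft_force'],s['ft_torque'],s['width'])
a=snap('side','s6.png');b=snap('top','t6.png');crop(b,185,165,285,235,7,'t6c.png');crop(a,240,110,330,225,5,'s6c.png')
E
```

```text
time: 7.25
eef_pos: [0.5125, 0.1341, 0.0558]
ee_rot: [0.99, -0.143, 0.001, -0.001]
ft_force: [2.8, -1.1, -11.9]
width: 0.0227
7.25 [0.51253834 0.1340584  0.05580605] 0.022938801255540826 [  2.81667312  -1.09628317 -11.92991851] [-0.18593712 -0.69354779 -0.02990713] 0.022678383216954905
time: 7.88
eef_pos: [0.5123, 0.134, 0.0495]
ee_rot: [0.99, -0.143, 0.001, -0.001]
ft_force: [0.4, 0.3, -0.2]
width: 0.0316
7.875 [0.5123363  0.13401289 0.04953151] 0.022838538661809706 [ 0.3771506   0.33549506 -0.19090403] [ 0.00099784 -0.02624641 -0.00649045] 0.03161485929830053
```

View pics/t6c.png

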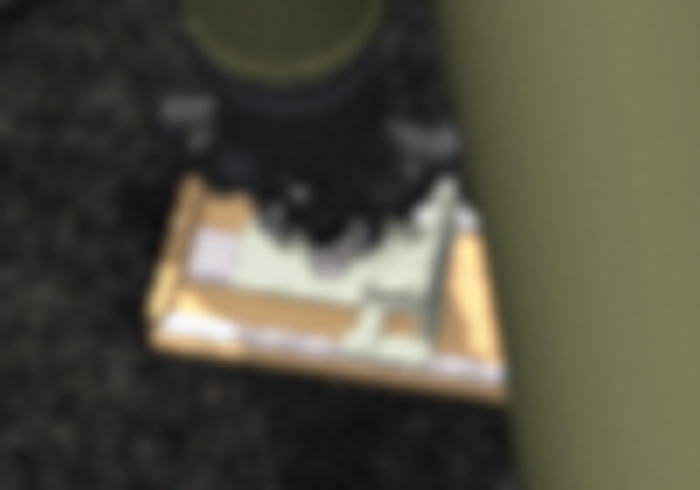

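View pics/s6c.png

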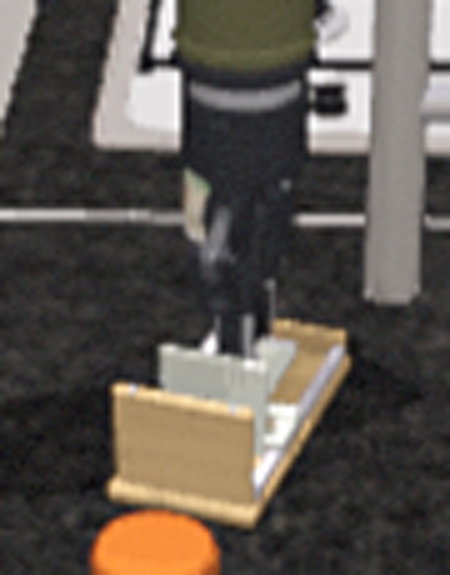

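```bash
python3 -m inch '[[[0,-2,0],0],[[0,-4,0],0],[[0,-6,0],0],[[0,-7,0],0]]'; python3 -m inch '[[[0,-1,0],0],[[0,-2,0],0]]';  python3 -m inch '[[[0,-1,0],0],[[0,-2,0],0]]'
```

```text
time: 8.48
eef_pos: [0.5136, 0.1378, 0.0495]
ee_rot: [0.99, -0.144, -0.0, 0.001]
ft_force: [-1.8, -9.6, 3.6]
width: 0.0313
time: 8.72
eef_pos: [0.5136, 0.1376, 0.0494]
ee_rot: [0.989, -0.145, -0.001, 0.003]
ft_force: [-1.8, -8.4, 4.3]
width: 0.0315
time: 8.98
eef_pos: [0.5136, 0.1376, 0.0493]
ee_rot: [0.989, -0.145, -0.001, 0.004]
ft_force: [-1.7, -9.1, 4.7]
width: 0.0317
```

```bash
python3 -m inch '[[[0,-2,0],0],[[0,-4,0],0],[[0,-4,0],0]]'
python3 - <<'E'
from h import *
s=readout.sense();u=np.array([.28,.96]);print(s['time'],s['eef_pos'],(s['eef_pos'][:2]-[.5059,.1121])@u,s['ft_force'],s['ft_torque'],s['width'])
a=snap('side','s7.png');b=snap('top','t7.png');crop(b,185,165,285,235,7,'t7c.png');crop(a,240,110,330,225,5,'s7c.png')
E
```

```text
time: 9.35
eef_pos: [0.5141, 0.1393, 0.0493]
ee_rot: [0.989, -0.146, -0.002, 0.006]
ft_force: [-2.2, -7.4, 4.2]
width: 0.0315
9.35 [0.51407208 0.13930545 0.04927462] 0.028405413460250897 [-2.1733601  -7.43805356  4.15922206] [-1.51277119  0.39805085 -0.00668718] 0.03149797182494713
```

View pics/t7c.png

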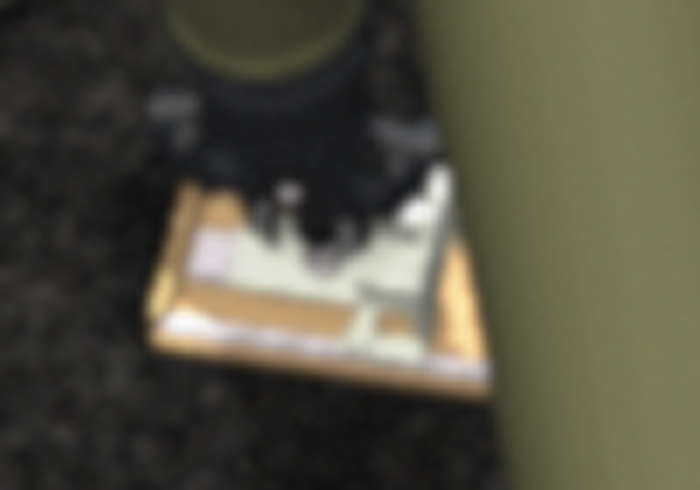

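View pics/s7c.png

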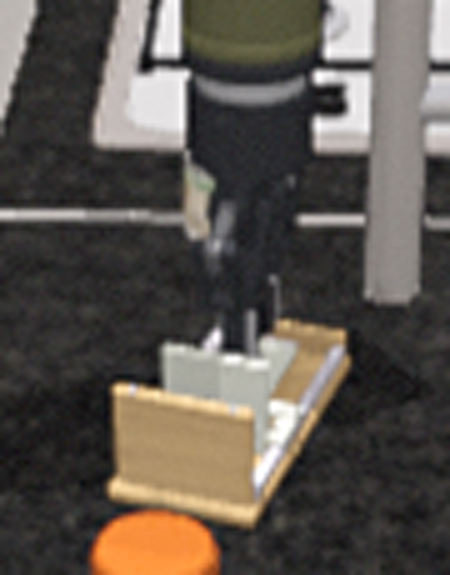

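```bash
python3 -m inch '[[[0,-2,0],0],[[0,-4,0],0],[[0,-5,0],0],[[0,-5,0],0]]';python3 -m inch '[[[0,-2,0],0],[[0,-4,0],0],[[0,-4,0],0]]'
python3 - <<'E'
from h import *
s=readout.sense();u=np.array([.28,.96]);print(s['time'],s['eef_pos'],(s['eef_pos'][:2]-[.5059,.1121])@u,s['ft_force'],s['ft_torque'],s['width'])
a=snap('side','s8.png');b=snap('top','t8.png');crop(b,185,165,285,235,7,'t8c.png');crop(a,240,110,330,225,5,'s8c.png')
E
```

```text
time: 9.95
eef_pos: [0.5159, 0.1453, 0.0493]
ee_rot: [0.989, -0.145, -0.002, 0.005]
ft_force: [-0.2, 0.1, 0.6]
width: 0.0316
time: 10.32
eef_pos: [0.5168, 0.1487, 0.0492]
ee_rot: [0.989, -0.146, -0.002, 0.006]
ft_force: [-0.8, -4.3, 0.4]
width: 0.0315
10.325 [0.51684847 0.14866063 0.04916054] 0.0381637823827156 [-0.80756908 -4.3202306   0.37265932] [-0.72090249  0.18092945 -0.00540683] 0.03152023403171281
```

View pics/t8c.png

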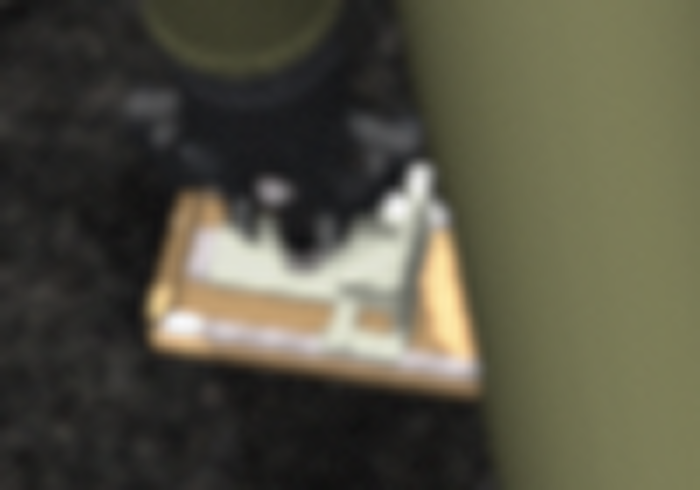

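View pics/s8c.png

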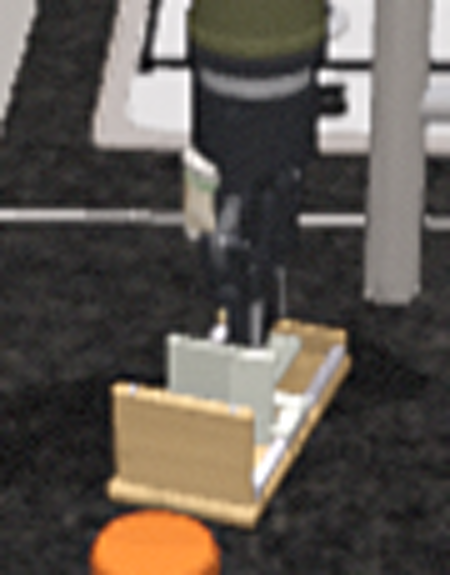

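```bash
python3 -m inch '[[[0,-2,0],0],[[0,-4,0],0],[[0,-5,0],0],[[0,-5,0],0]]';python3 -m inch '[[[0,-3,0],0],[[0,-6,0],0],[[0,-6,0],0]]'
```

```text
time: 10.92
eef_pos: [0.5172, 0.1497, 0.049]
ee_rot: [0.989, -0.147, -0.003, 0.008]
ft_force: [-2.7, -12.1, 6.8]
width: 0.0317
time: 11.3
eef_pos: [0.5173, 0.15, 0.0488]
ee_rot: [0.989, -0.148, -0.004, 0.012]
ft_force: [-4.9, -15.8, 10.2]
width: 0.0316
```

```bash
python3 -m inch '[[[0,2,0],0],[[0,4,0],0],[[0,6,0],0],[[0,7,0],0],[[0,8,0],0],[[0,9,0],0],[[0,10,0],0],[[0,10,0],0]]';python3 -m inch '[[[0,2,0],0],[[0,4,0],0],[[0,4,0],0]]'
```

```text
time: 12.3
eef_pos: [0.5144, 0.1406, 0.049]
ee_rot: [0.989, -0.148, -0.004, 0.012]
ft_force: [0.6, 1.4, -0.7]
width: 0.0316
time: 12.68
eef_pos: [0.5139, 0.1389, 0.0492]
ee_rot: [0.989, -0.148, -0.004, 0.01]
ft_force: [0.9, 7.0, -3.6]
width: 0.0319
```

```bash
python3 -m inch '[[[0,2,0],0],[[0,4,0],0],[[0,4,0],0]]';python3 -m inch '[[[0,-2,0],0],[[0,-4,0],0],[[0,-5,0],0],[[0,-5,-30],0],[[0,-5,-60],0],[[0,-5,-90],0],[[0,-5,-120],0],[[0,-5,-120],0]]' 0.5
python3 - <<'E'
from h import *
a=snap('side','s9.png');b=snap('top','t9.png');crop(b,185,165,285,235,7,'t9c.png');crop(a,250,165,320,220,10,'s9c.png')
s=readout.sense();print(s['time'],s['eef_pos'],R.from_quat(s['ee_rot']).as_matrix().round(4),s['ft_force'],s['width'])
E
```

```text
time: 13.05
eef_pos: [0.5138, 0.1384, 0.0494]
ee_rot: [0.989, -0.147, -0.003, 0.008]
ft_force: [3.9, 10.8, -7.2]
width: 0.0314
time: 14.05
eef_pos: [0.5173, 0.1451, 0.1714]
ee_rot: [0.989, -0.147, -0.001, 0.007]
ft_force: [0.5, 0.6, -1.5]
width: 0.0429
14.15 [0.51596074 0.14451055 0.16905991] [[ 0.9568 -0.2906 -0.0076]
 [-0.2907 -0.9567 -0.0153]
 [-0.0029  0.0168 -0.9999]] [ 0.65769265  0.28226532 -0.26426608] 0.042424042984177755
```

View pics/t9c.png

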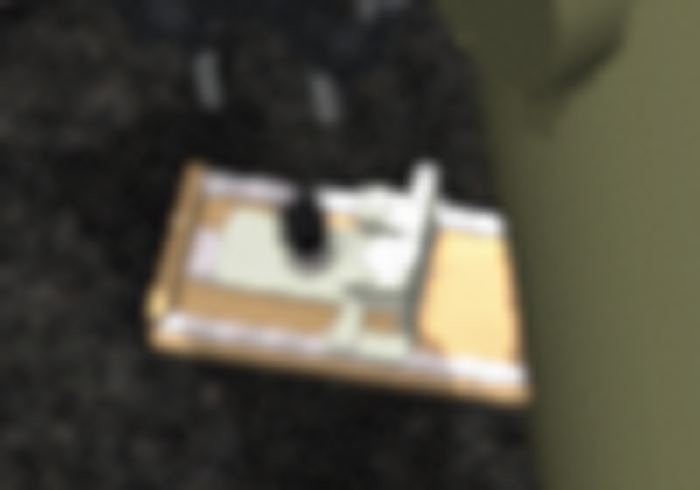

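View pics/s9c.png

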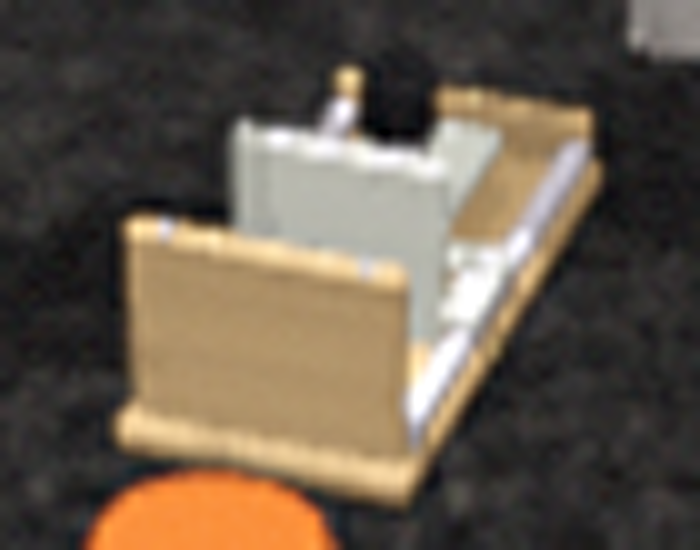

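```bash
python3 -m inch '[[[0,-1,30],0],[[0,-1,60],0],[[0,-1.5,80],0],[[0,-1.5,90],0],[[0,-1.5,90],0]]' 0 30;python3 -m inch '[[[0,0,2],0],[[0,0,4],0],[[0,0,6],0],[[0,0,8],0],[[0,0,8],0]]'
```

```text
time: 14.78
eef_pos: [0.515, 0.1443, 0.0781]
ee_rot: [0.989, -0.147, -0.004, 0.009]
ft_force: [0.1, 0.7, 0.2]
width: -0.0004
time: 15.4
eef_pos: [0.516, 0.1456, 0.0727]
ee_rot: [0.989, -0.147, -0.002, 0.007]
ft_force: [-4.0, 1.3, 22.5]
width: -0.0002
```

```bash
python3 -m inch '[[[0,0,-40],0],[[0,0,-80],0],[[0,0,-120],0],[[0,0,-140],0]]' 0.8 40
python3 - <<'E'
from h import *
s=readout.sense();M=R.from_quat(s['ee_rot']).as_matrix();print(s['joints'].round(3),s['eef_pos'],M.round(4))
U=lambda x,y:('top',300+x/4-.4,160+y/4-.4)
J=lambda x,y:('side',205+x/4-.4,250+y/4-.4)
print(onz(*U(380,67),.105),onz(*J(262,158),.105),onz(*U(380,67),.108))
t=np.array([.496,-.394,.2]); print(M.T@(t-s['eef_pos'])*1000)
E
```

```text
time: 15.9
eef_pos: [0.5175, 0.1479, 0.2153]
ee_rot: [0.989, -0.147, -0.0, 0.007]
ft_force: [0.4, 0.1, -0.4]
width: 0.0682
[-0.093  0.399 -0.345  1.748  0.167  1.03  -2.365] [0.51751581 0.14792907 0.21529942] [[ 0.957  -0.29   -0.0025]
 [-0.29   -0.9569 -0.0133]
 [ 0.0014  0.0134 -0.9999]]
[ 0.49697395 -0.39502863  0.105     ] [ 0.49631537 -0.38979347  0.105     ] [ 0.49519717 -0.39397311  0.108     ]
[136.54100882 524.62646848  22.53307877]
```

```bash
python3 -m inch '[[[10,37,0],-6],[[20,75,0],-13],[[29,112,0],-19],[[39,150,0],-26],[[49,187,0],-32],[[59,225,0],-39],[[68,262,0],-45],[[78,300,0],-52],[[88,337,0],-58],[[98,375,0],-65],[[107,412,5],-71],[[117,450,10],-78],[[127,487,15],-84],[[136,524,22],-90],[[136,524,22],-90],[[136,524,22],-90]]' 0.8
python3 - <<'E'
from h import *
a=snap('side','s10.png');b=snap('top','t10.png');crop(b,345,130,445,230,6,'t10c.png');crop(a,200,190,330,345,4,'s10c.png')
s=readout.sense();M=R.from_quat(s['ee_rot']).as_matrix();print(s['joints'].round(3),s['eef_pos'],M.round(4),s['ft_force'],s['width'])
for n,o,k in(('top',(345,130),6),('side',(200,190),4)):
  for d in (-.034,0,.034): print(n,(proj(n,s['eef_pos']+M[:,1]*d)-o)*k)
E
```

```text
time: 17.9
eef_pos: [0.4958, -0.3926, 0.2005]
ee_rot: [0.803, 0.596, -0.005, 0.004]
ft_force: [-0.2, 0.2, 0.0]
width: 0.0682
[ 0.984  0.587 -0.616  1.529  0.374  1.139 -0.002] [ 0.49624496 -0.3918971   0.20097088] [[ 0.2888  0.9574 -0.0019]
 [ 0.9573 -0.2888 -0.0131]
 [-0.0131  0.002  -0.9999]] [-0.23085622  0.46539163  0.32064581] 0.06811329142167627
top [327.11500077 234.20457082]
top [330.47083519 178.51164128]
top [333.75367227 124.0301648 ]
side [210.12479695 237.49828886]
side [276.03415133 252.30647187]
side [343.37742445 267.43682055]
```

View pics/t10c.png

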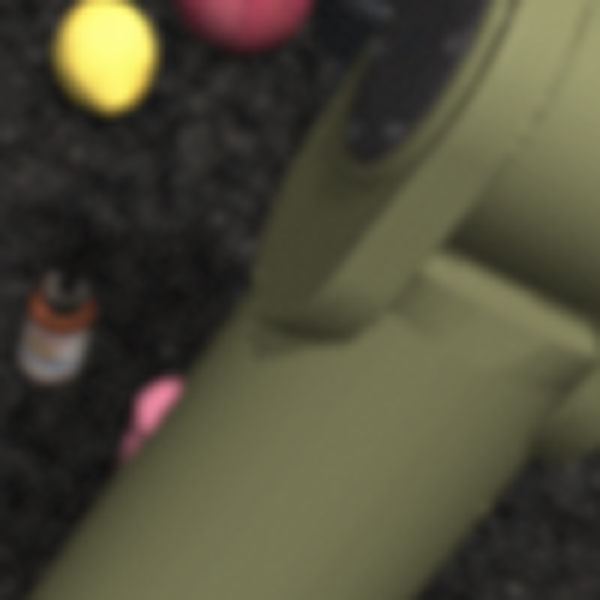

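View pics/s10c.png

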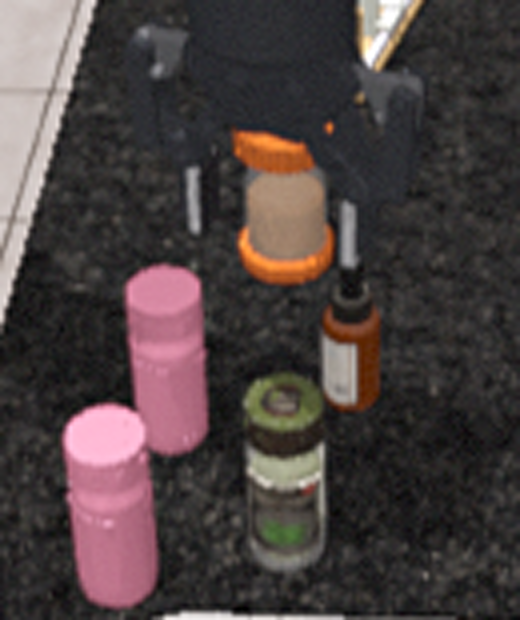

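```bash
python3 -m inch '[[[0,1.5,30],0],[[0,1.5,60],0],[[0,1.5,90],0],[[0,1.5,115],0],[[0,1.5,132],0],[[0,1.5,140],0],[[0,1.5,140],0],[[0,1.5,140],0]]'
python3 - <<'E'
from h import *
a=snap('side','s11.png');crop(a,200,190,330,345,4,'s11c.png')
s=readout.sense();M=R.from_quat(s['ee_rot']).as_matrix();print(s['joints'].round(3),s['eef_pos'],M.round(4),s['ft_force'],s['width'])
E
```

```text
time: 19.0
eef_pos: [0.498, -0.3943, 0.0619]
ee_rot: [0.803, 0.596, -0.004, 0.005]
ft_force: [0.2, -0.1, 1.0]
width: 0.0689
[ 0.943  0.729 -0.542  1.678  0.487  0.865 -0.101] [ 0.49792728 -0.3944416   0.06196464] [[ 2.889e-01  9.573e-01 -7.000e-04]
 [ 9.573e-01 -2.889e-01 -1.400e-02]
 [-1.360e-02  3.400e-03 -9.999e-01]] [-0.21562368  0.8456739  -0.52230879] 0.06801461032139658
```

View pics/s11c.png

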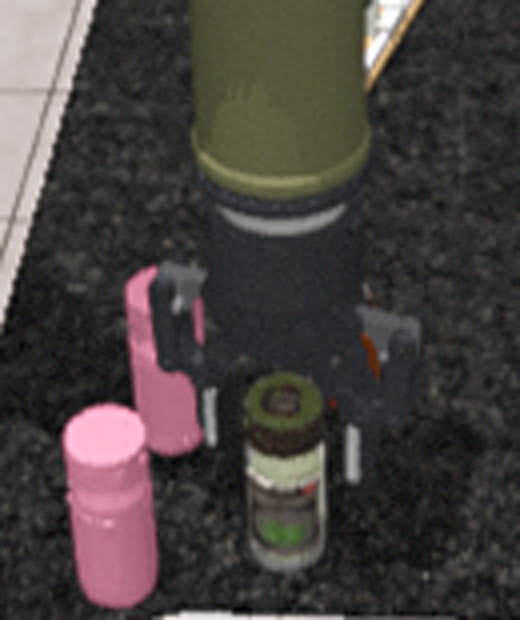

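```bash
python3 -m inch '[[[0,0,0],0],[[0,0,0],0],[[0,0,0],0],[[0,0,0],0],[[0,0,0],0],[[0,0,0],0]]' 0 40
python3 - <<'E'
from h import *
a=snap('side','s12.png');crop(a,200,190,330,345,4,'s12c.png')
s=readout.sense();print(s['eef_pos'],s['ft_force'],s['ft_torque'],s['width'])
E
```

```text
time: 19.8
eef_pos: [0.498, -0.3946, 0.0627]
ee_rot: [0.803, 0.596, -0.004, 0.006]
ft_force: [-1.9, 1.2, 5.5]
width: 0.0403
[ 0.49805832 -0.39460899  0.06271676] [-1.92238441  0.75012964  5.39600491] [ 0.12029857  0.38670072 -0.04124029] 0.04020176842204467
```

View pics/s12c.png

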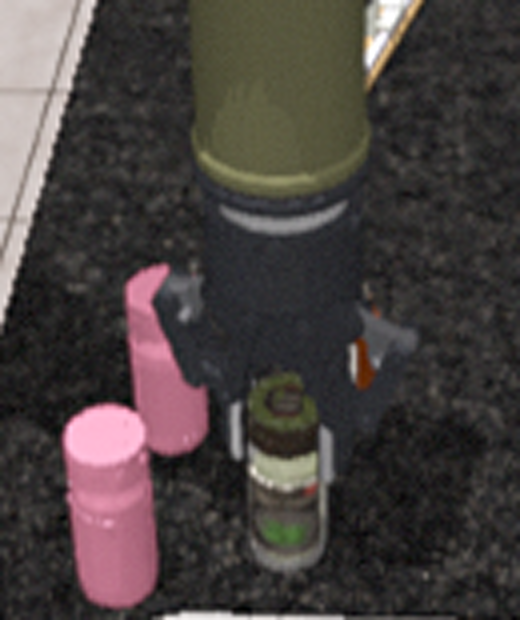

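```bash
python3 -m inch '[[[0,0,-4],0],[[0,0,-10],0],[[0,0,-50],0],[[0,0,-100],0],[[0,0,-140],0],[[0,0,-145],0]]'
python3 - <<'E'
from h import *
s=readout.sense();M=R.from_quat(s['ee_rot']).as_matrix();print(s['joints'].round(3),s['eef_pos'],M.round(4),s['ft_force'],s['ft_torque'],s['width'])
u=np.array([.28,.96])
b=cv2.imread('pics/t0.png') if 0 else np.load('top0.npy')
T=lambda x,y:('top',185+x/7-.43,165+y/7-.43)
for nm,p in dict(wall=T(541,170),part=T(437,166),part0=T(508,178)).items():
  q=onz(*p,.0755); print(nm,q,q[:2]@u)
# scaled crop for edges
crop(b,195,180,275,225,10,'t0z.png'); c=cv2.imread('pics/t9.png')[:,:,::-1]; crop(c,195,180,275,225,10,'t9z.png')
t=np.array([.4907,.0663,.2]); print(M.T@(t-s['eef_pos'])*1000)
E
```

```text
time: 20.6
eef_pos: [0.4996, -0.3928, 0.2112]
ee_rot: [0.803, 0.596, -0.004, 0.009]
ft_force: [0.2, -0.1, -1.9]
width: 0.0399
[ 0.984  0.579 -0.62   1.513  0.371  1.154 -0.   ] [ 0.49959312 -0.39284886  0.21120248] [[ 0.289   0.9573  0.0045]
 [ 0.9572 -0.2889 -0.0179]
 [-0.0159  0.0094 -0.9998]] [ 0.23137223 -0.06223157 -1.87062269] [-0.00577392  0.02176394  0.00141905] 0.03992964067440066
wall [0.52142088 0.03147223 0.0755    ] 0.17621119039476188
part [0.52959247 0.07905586 0.0755    ] 0.2241795158154556
part0 [0.51904834 0.04706874 0.0755    ] 0.1905195272579291
[ 437.10462861 -141.25567692    2.93927167]
```

View pics/t0z.png

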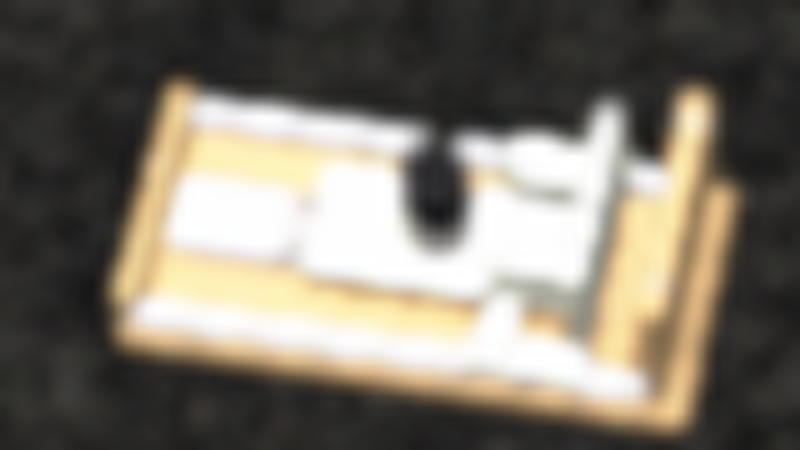

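View pics/t9z.png

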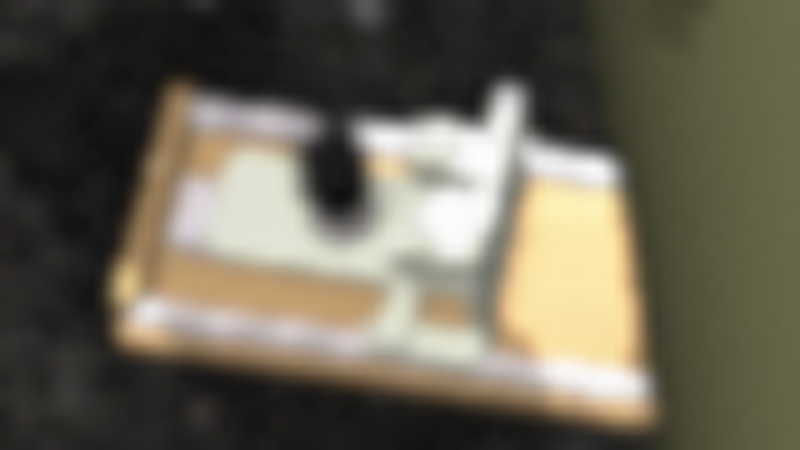

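```bash
python3 -m inch '[[[30,-10,0],0],[[66,-21,0],0],[[102,-33,0],0],[[140,-45,0],0],[[178,-57,0],0],[[216,-70,0],0],[[254,-82,0],0],[[292,-94,0],0],[[330,-107,0],0],[[365,-118,0],0],[[400,-129,0],0],[[425,-137,0],0],[[437,-141,0],0],[[437,-141,0],0],[[437,-141,0],0]]'
python3 - <<'E'
from h import *
a=snap('side','s13.png');b=snap('top','t13.png');crop(b,195,140,295,230,6,'t13c.png');crop(a,240,100,330,225,5,'s13c.png')
s=readout.sense();M=R.from_quat(s['ee_rot']).as_matrix();print(s['joints'].round(3),s['eef_pos'],M.round(4),s['ft_force'],s['width'])
p=s['eef_pos']; print((proj('top',p)-[195,140])*6,(proj('side',p)-[240,100])*5)
E
```

```text
time: 22.48
eef_pos: [0.4909, 0.0647, 0.2026]
ee_rot: [0.803, 0.596, -0.004, 0.009]
ft_force: [0.8, 0.6, -1.5]
width: 0.0398
[ 0.306  0.391 -0.703  1.875  0.322  0.989 -0.835] [0.49096449 0.06480348 0.20275241] [[ 0.2909  0.9567  0.0041]
 [ 0.9566 -0.2908 -0.0185]
 [-0.0165  0.0093 -0.9998]] [ 0.87342754 -0.41170098 -0.4418349 ] 0.039752426854499534
[332.61715666 221.28102923] [196.27782771 224.72324211]
```

View pics/t13c.png

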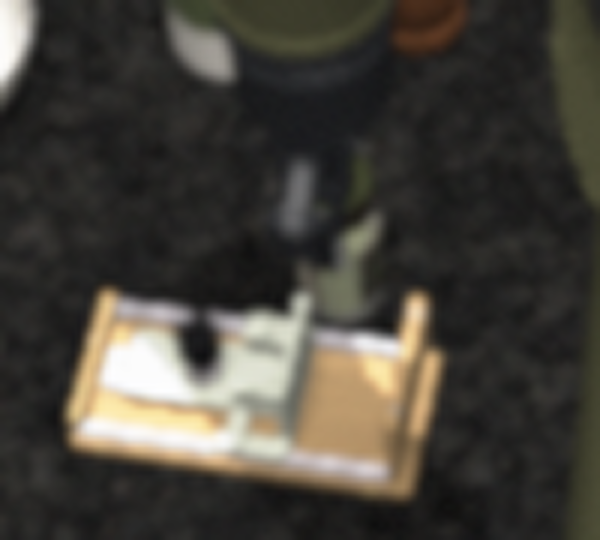

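View pics/s13c.png

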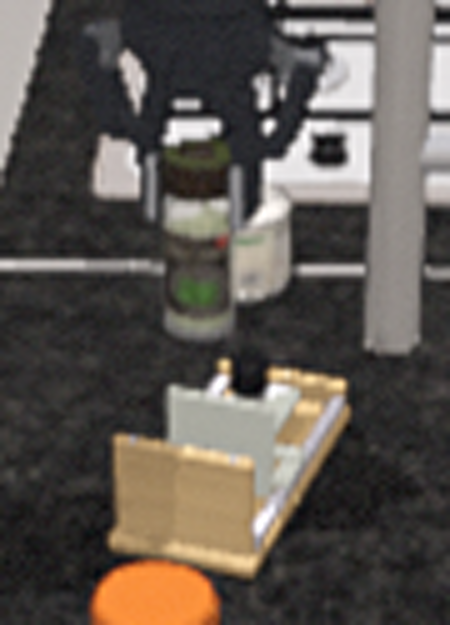

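Run:
```python
from h import *
S=lambda x,y:('side',240+x/5-.4,100+y/5-.4)
T=lambda x,y:('top',195+x/6-.42,140+y/6-.42)
u=np.array([.28,.96]);w=np.array([.96,-.28])
s=readout.sense();p=s['eef_pos'];print('tcp',p[:2]@u,p[:2]@w)
q=onz(*S(199,323),p[2]-.0627);print('side',q,q[:2]@u,q[:2]@w)
for c in(340,345,350):
  q=onz(*T(c,284),p[2]-.0627);print('top',q,q[:2]@u,q[:2]@w)
print(tri(S(199,323),T(345,284)))
q=p.copy(); 
for d in(0,.0205,-.0205):
  q=np.r_[p[:2]+u*d,p[2]-.0627]; print(d,(proj('top',q)-[195,140])*6)
# rack check: wall & partition from t13
for n,xy,z in(('wall',(402,297),.076),('part',(313,297),.075),('floorpart',(297,450),.02)):
  r=onz(*T(*xy),z);print(n,r,r[:2]@u)
b=cv2.imread('pics/t13.png')[:,:,::-1];crop(b,235,160,275,200,14,'t13z.png')
```

```text
tcp 0.19968139834106774 0.45318093485085015
side [0.4905267  0.07050203 0.14005241] 0.20502942630338558 0.45116505967897014
top [0.49392106 0.06532537 0.14005241] 0.2010102558443619 0.4558731126212191
top [0.49359835 0.06276612 0.14005241] 0.1984630138505022 0.4562799048348701
top [0.49327566 0.06020696 0.14005241] 0.19591586713518208 0.45668668183262573
(array([0.49099917, 0.0627962 , 0.14430071]), np.float64(4.726717910511556e-05))
0 [339.0389767  286.25191837]
0.0205 [299.99288938 280.87374176]
-0.0205 [378.17855851 291.64297284]
wall [0.52039328 0.03246385 0.076     ] 0.17687541879442925
part [0.52700341 0.0801438  0.075     ] 0.22449900320123597
floorpart [0.46435062 0.09794384 0.02      ] 0.22404426522028445
```

View pics/t13z.png

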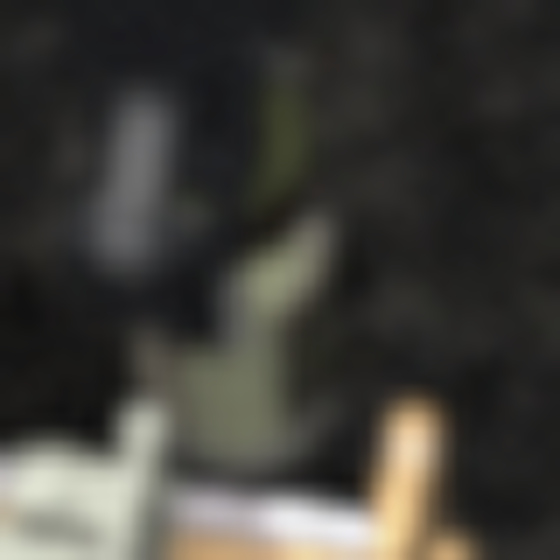

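```bash
python3 -m inch '[[[1,0,15],0],[[2,0,35],0],[[2,0,50],0],[[2,0,57],0],[[2,0,57],0],[[2,0,57],0]]'
python3 - <<'E'
from h import *
a=snap('side','s14.png');b=snap('top','t14.png');crop(b,235,170,285,215,12,'t14c.png');crop(a,250,120,320,220,6,'s14c.png')
s=readout.sense();M=R.from_quat(s['ee_rot']).as_matrix();u=np.array([.28,.96]);print(s['eef_pos'],s['eef_pos'][:2]@u,M[:,2].round(4),s['ft_force'],s['width'])
p=s['eef_pos']
for d in(0,.0205,-.0205):
  q=np.r_[p[:2]+u*d,p[2]-.0627]; print(d,(proj('top',q)-[235,170])*12)
E
```

```text
time: 23.32
eef_pos: [0.4921, 0.0658, 0.1462]
ee_rot: [0.803, 0.595, -0.003, 0.009]
ft_force: [-0.4, -0.0, -1.5]
width: 0.0401
[0.49213333 0.06582713 0.14625856] 0.20099137722755875 [ 0.0051 -0.0184 -0.9998] [-0.3483153   0.1647708  -1.23322471] 0.040016477014216
0 [204.62632328 318.44949934]
0.0205 [129.00555209 307.9120766 ]
-0.0205 [280.42240446 329.01135076]
```

View pics/t14c.png

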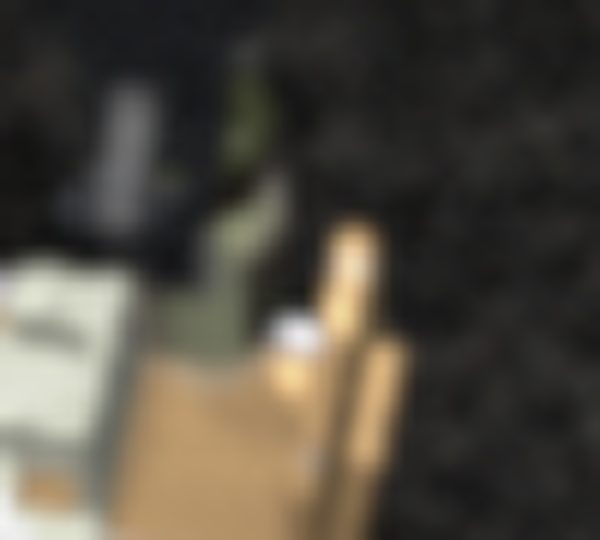

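View pics/s14c.png

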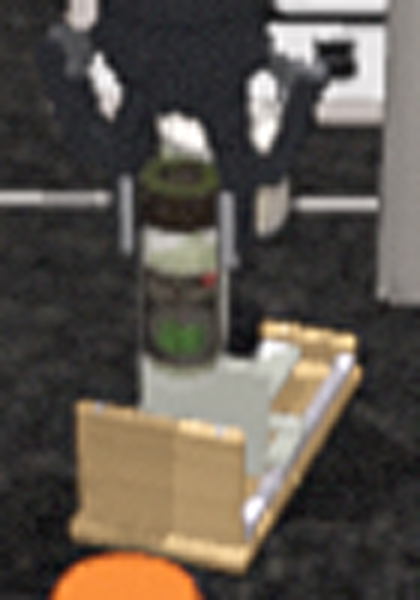

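Run:
```python
from h import *
u=np.array([.28,.96]);w=np.array([.96,-.28])
T=lambda x,y:('top',235+x/12-.46,170+y/12-.46)
for al in(.174,.1769,.2007,.2245,.2275):
  for cr in(.4525,.4945,.4855):
    q=np.r_[u*al+w*cr,.0755]; print(al,cr,((proj('top',q)-[235,170]+.46)*12).round())
for xy in((328,222),(318,300),(312,345),(135,272),(112,440)):
  r=onz(*T(*xy),.0755);print(xy,r[:2]@u,r[:2]@w)
```

```text
0.174 0.4525 [310. 358.]
0.174 0.4945 [338. 224.]
0.174 0.4855 [332. 253.]
0.1769 0.4525 [299. 356.]
0.1769 0.4945 [327. 223.]
0.1769 0.4855 [321. 251.]
0.2007 0.4525 [212. 344.]
0.2007 0.4945 [240. 211.]
0.2007 0.4855 [234. 239.]
0.2245 0.4525 [124. 332.]
0.2245 0.4945 [154. 199.]
0.2245 0.4855 [148. 227.]
0.2275 0.4525 [113. 330.]
0.2275 0.4945 [143. 198.]
0.2275 0.4855 [137. 226.]
(328, 222) 0.1766971074134547 0.49479214305710034
(318, 300) 0.1750532789808777 0.4703728873217021
(312, 345) 0.17417698372886325 0.45644151211186884
(135, 272) 0.22521923510548944 0.4711717136453291
(112, 440) 0.2213309526849582 0.4195758528943468
```

```bash
python3 -m inch '[[[0,0,10],0],[[0.5,0,20],0],[[0.5,0,30],0],[[0.7,0,40],0],[[0.7,0,50],0],[[0.7,0,60],0],[[0.7,0,60],0]]'
python3 - <<'E'
from h import *
a=snap('side','s15.png');b=snap('top','t15.png');crop(b,225,170,285,215,12,'t15c.png');crop(a,250,120,320,220,6,'s15c.png')
s=readout.sense();M=R.from_quat(s['ee_rot']).as_matrix();u=np.array([.28,.96]);print(s['eef_pos'],s['eef_pos'][:2]@u,M[:,2].round(4),s['ft_force'],s['ft_torque'],s['width'])
E
```

```text
time: 24.3
eef_pos: [0.4922, 0.0653, 0.0854]
ee_rot: [0.803, 0.596, -0.004, 0.009]
ft_force: [-0.5, 0.4, -1.4]
width: 0.0398
[0.49275148 0.0654852  0.08630933] 0.20083620426636792 [ 0.0052 -0.0183 -0.9998] [ 0.20284471  0.12116008 -1.30802941] [0.02091343 0.02700155 0.04619268] 0.03986986595629236
```

View pics/t15c.png

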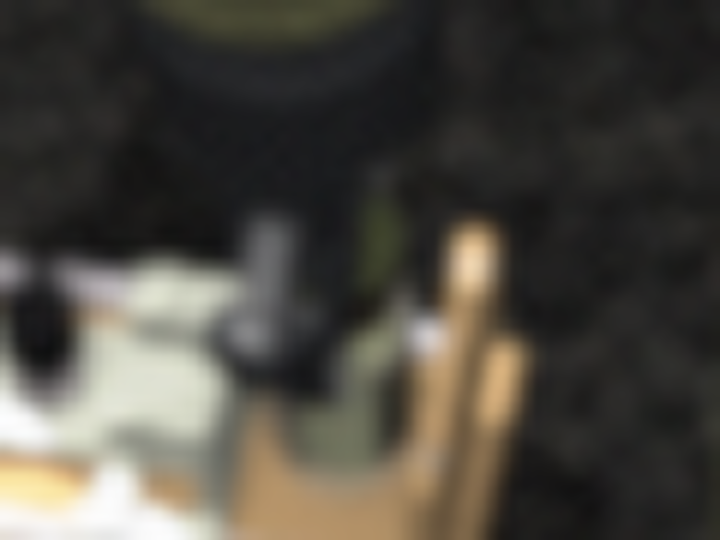

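View pics/s15c.png

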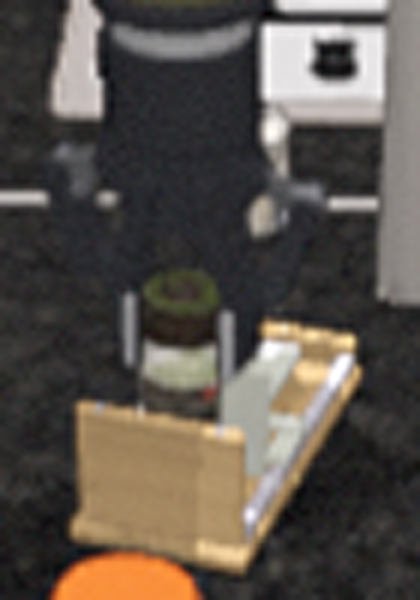

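```bash
python3 -m inch '[[[0,0,3],0],[[0,0,6],0],[[0,0,8],0],[[0,0,9],0],[[0,0,10],0],[[0,0,10],0]]';python3 -m inch '[[[0,0,0.7],0],[[0,0,1.4],0],[[0,0,1.4],0]]'
```

```text
time: 25.15
eef_pos: [0.4928, 0.0653, 0.0763]
ee_rot: [0.803, 0.595, -0.003, 0.009]
ft_force: [0.1, -0.2, -0.9]
width: 0.0401
time: 25.52
eef_pos: [0.4927, 0.0653, 0.0748]
ee_rot: [0.803, 0.595, -0.003, 0.009]
ft_force: [0.0, -0.6, -1.1]
width: 0.0397
```

```bash
python3 -m inch '[[[0,0,0.5],0],[[0,0,1],0],[[0,0,1],0]]';python3 -m inch '[[[0,0,0.5],0],[[0,0,1],0],[[0,0,1],0]]'
```

```text
time: 25.9
eef_pos: [0.4928, 0.0654, 0.0745]
ee_rot: [0.803, 0.596, -0.003, 0.009]
ft_force: [-2.8, 0.8, 8.2]
width: 0.0398
time: 26.28
eef_pos: [0.4928, 0.0654, 0.0745]
ee_rot: [0.803, 0.596, -0.003, 0.01]
ft_force: [-2.8, -1.0, 11.7]
width: 0.0399
```

```bash
python3 -m inch '[[[0,0,0],0],[[0,0,0],0],[[0,0,0],0],[[0,0,0],0]]' 0.7 20
python3 -m inch '[[[0,0,-5],0],[[0,0,-15],0],[[0,0,-40],0],[[0,0,-80],0],[[0,0,-120],0],[[0,0,-150],0],[[0,0,-150],0]]'
python3 - <<'E'
from h import *
a=snap('side','s16.png');b=snap('top','t16.png');crop(b,185,160,285,235,7,'t16c.png');crop(a,240,110,330,225,5,'s16c.png')
s=readout.sense();print(s['time'],s['eef_pos'],s['ft_force'],s['width'])
E
```

```text
time: 26.78
eef_pos: [0.4928, 0.0654, 0.0744]
ee_rot: [0.803, 0.596, -0.003, 0.01]
ft_force: [0.3, 0.2, 0.6]
width: 0.0599
time: 27.65
eef_pos: [0.4929, 0.0689, 0.2271]
ee_rot: [0.803, 0.596, -0.001, 0.011]
ft_force: [0.2, 0.2, -0.5]
width: 0.0597
27.75 [0.49163296 0.06810633 0.22451724] [ 0.89599354  0.5106087  -0.94803589] 0.05972336331969601
```

View pics/t16c.png

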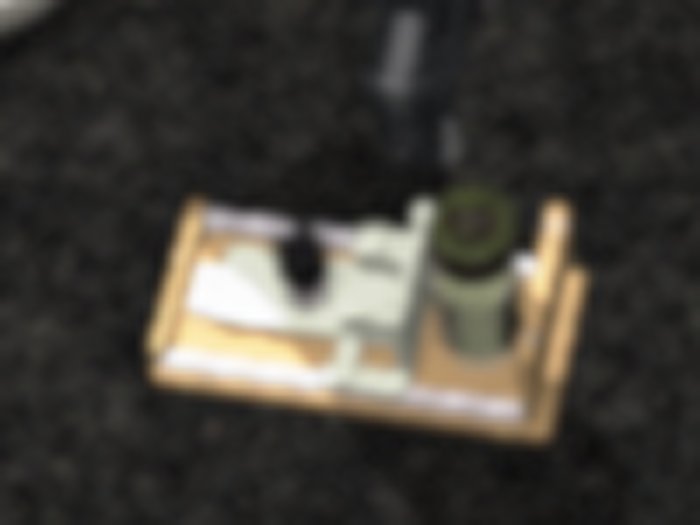

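View pics/s16c.png

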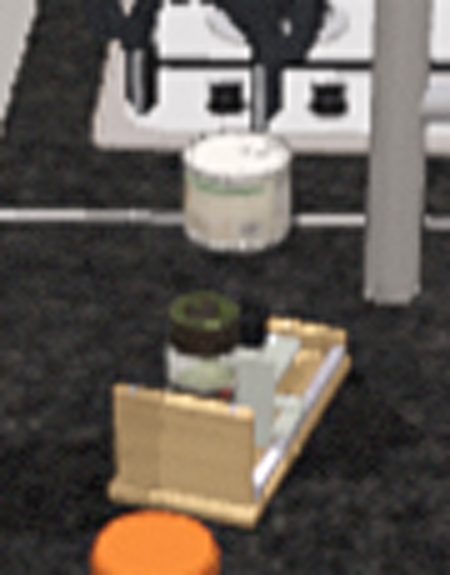

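View pics/s16.png

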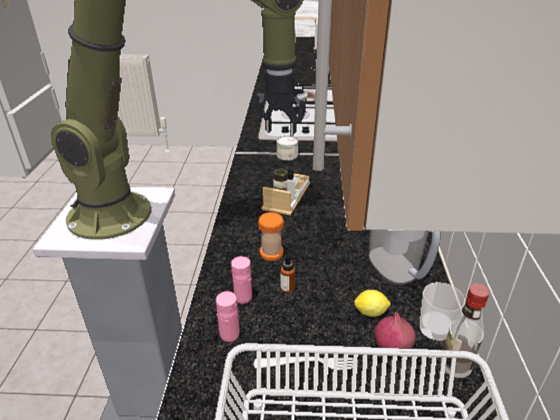

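```bash
python3 -c "
from bench import ticket; print(ticket.finish_job())"
```

```text
the job is handed in; nothing more can be done
None
```

The spice jar with the black cap is standing upright on the floor of the widened bay, and I handed the job in at about 28 s of the 64 s allowed.

**Partition and pin:** I pulled the knob up and slid the partition about 23 mm. I then let the knob go and pushed until the pin dropped into the next hole at about 33.5 mm.
- **Locked:** it held against a push of about 16 N away from the end wall and about 11 N back.
- **Fully home:** pressing on the knob top met firm resistance at 73 mm, which is the height for the pin fully home.

**Jar:** I gripped it near the cap and lowered it between the walls without touching them. It met the floor at the expected height, with about 12 N of contact force, before I opened the fingers.

**Last pictures:** both views show the jar upright with gaps on both sides. In the side view the orange jar, dropper bottle, tin and both pink look-alikes appear unmoved, and the gripper was clear of everything.

**Disagreements:**
- The two cameras differed by 3 to 5 mm along the rack. I relied on the top view and on contact.
- The top view put the bay at about 48 mm, while contact and travel gave about 53.5 mm. Both fall within the stated 48 to 58 mm range, and the jar went in freely.

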